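Lock the filter box lid with the slot key

ROBOT

A 7-joint arm with a two-finger parallel gripper is mounted at the origin on a cart in front of the work surface, level with it; the furniture and walls round the work are solid. World frame = base frame: x ahead of the robot, y to its left, z up, the work surface at z = 0. Lengths are in m, angles in rad, forces in N, time in s.
With the tool pointing down it reaches from about 0.4 to 0.875 m from the base axis. Payload 19.3 kg.
Tool frame: the origin (TCP) lies between the finger pads; the fingertips stand 25 mm ahead of it and the grasp point (between the pads) lies 6 mm ahead of it; z points along the fingers, y is the line along which they close (so a half turn about z gives the same grasp; the last joint's range is limited). The gripper opens to 85 mm and grips with 20 to 120 N. Pads are 22 mm wide; open, the fingers measure 114 mm over their backs; the gripper's body (76 mm by 85 mm) begins 54 mm behind the grasp point. The pads swing forward as they close: fully open they stand 13 mm farther back than shut.
Start: joints at [1.164, 0.521, -0.036, 1.599, 0.021, 1.021, -0.113], TCP at [0.207, -0.59, 0.256] pointing down, gripper open.
Joint ranges: [-2.91, 2.91], [-0.3, 2.13], [-1.5, 1.42], [0.17, 2.43], [-1.26, 4.41], [0.16, 1.93], [-2.52, 2.52]. Speed limits (rad/s): [1.89, 1.89, 2.39, 2.39, 3.01, 3.01, 3.01].

INTERFACE

Orientations are given as a unit quaternion [x, y, z, w].
In Python, from cell import r, camera gives the robot as it stands. The module is installed in compiled form; this text tells all that it offers.
- The arm moves only by the tool send_rows, never from a script. Its argument "increments" is one flat list of numbers, 5 for each row, row after row: the shift along the world's x, y, z in mm, then the turn about the world's z in rad, then the opening, from 0 (shut) to 1 (fully open). In form: [x, y, z, spin, claw, x, y, z, spin, claw, ...]. A call has 1 to 12 rows; each row shifts and turns the commanded pose from where the row before left it; what a row does not reach is not made up. A row lasts 1/8 s, in which the tool goes at most 62.5 mm and 10.7 degrees, less where a joint would pass 70% of its speed; a pose out of reach is approached as far as the arm can. A call is refused whole if a number of a shift passes 62.5 or a number of a turn 0.188, either way. A call with a gripper value outside its range is refused whole. The fingers move at their own pace and stop on an object; "newtons" is the grip in N (left out, the last holds). Time passes only in rows, so rows that do not move let the fingers close. It gives the time, the measured TCP pose, the force, the opening and the grip force at its end, in the units of the state.
- r.get_state(): the state, without advancing time (a new reading comes with each control period).
- camera(name): name is "scene" or "top" or "wrist"; returns a dict with "image" (420x560x3 uint8, red, green, blue), "camera_matrix" (3x3 intrinsics, pixels), "rvec" (rotation vector, rad) and "tvec" (3), from world to camera coordinates, as OpenCV has them; the wrist camera has in their place "T_tool_cam" (4x4, takes a point from camera to tool coordinates, whose origin is the TCP and whose axes are the flange's). Camera axes: x right, y down, z forward; pixel columns grow to the right and rows downward; lengths in m; the calibration is good to about 2 mm. A picture is of the moment at which its call begins: read the wrist's pose just before it. There is no depth.
- r.sign_off(): hands the job in; it is judged then, once.
The state is a dict: "time_s": time; "qpos": joint angles; "dq": joint speeds; "effort": joint torques, N m; "position": TCP position; "orientation": TCP orientation; "force": force on the tool from outside, world axes, zero at the start; "wrist_torque": the same for the moment, N m; "grip_width": finger opening in m; "gripper_force": force on a finger pad.
Only numpy, scipy, OpenCV 4.12 (cv2) and the standard library are available. Lean on these libraries where they do the work, as an engineer would, in place of code of your own. Each camera call takes 0.05 s, during which the arm holds its last target. There are 200 camera calls.

TASK

The lid of the low filter box on the worktop is held by two slotted cam locks; one is shut, the other still open. Take the flat-bladed key from its wooden stand, put its blade into the slot of the open lock and turn that lock clockwise (seen from above) a quarter turn until it is fully home. Let go and leave the key standing upright in that lock; do not turn the other lock.

Things in the scene. Friction and masses are not known exactly. Their poses are not given: they have to be found in the camera images.
- key_grip (a point): Middle of the key's black flat grip: 36 mm wide (x), 12 thick (y: close along it), 50 high. Key upright (z up) in a fixed wooden block 80x64x24 mm. Below the grip a steel collar 54 mm across, 5 thick, resting on the block; below that a blade 40 mm wide along x, 6 thick, 14 high. Site is 33 mm above the collar's underside, 47 above the blade's edge. A half turn about z is the same. 120 g.
- open_lock_slot (a point): On the turning axis of the lock still open, at its upper face, 68 mm above the worktop: steel disc 68 mm across, one straight slot right across it, 13 mm wide, 16 deep, mouth bevelled to 21. x lies along the slot and turns with it, z up. Key fully in: collar flat on this face, key stands by itself. The blade has about 10 degrees of play either way, so turn the key that much farther.
- open_lock (a joint): Turn of that lock, rad, clockwise from above: 0 = slot across the box (roughly away from the robot), 1.57 = home at a hard stop, slot along the box's long side. Starts at 0 to 0.25. Light friction (0.12 N m), no spring, stays where left. Fixed grey box with aluminium lid, 170x290x42 mm, long side roughly left-right; two locks 160 mm apart along it, either may be the open one.
- shut_lock (a joint): Turn of the other lock on the same lid, of the same kind: already shut (1.5 to 1.57, slot along the box's long side); it must stay so.
There are look-alikes about, which are no part of the job. What is shaped like the part that bears key_grip but purple is not meant.

How it is judged:
By the outcome, as a careful person would: the job done as asked, in the order asked, and still so for the second after the job is handed in, with the robot touching nothing.
It also fails if it takes over 42 s, if anything falls off the work surface, if the arm or the gripper's body presses on something with over 40 N, if the wrist force passes 120 N, or if a joint passes its speed limit or range.

## Working session

There is one attempt and no reset: what is moved stays moved. The work goes in short steps, Python scripts to look and compute and a tool call to move; the robot and the scene stay as the last step left them, time stands still between calls to the robot, and variables do not carry over. Pictures are saved under pics/ and viewed, at most 10 in all, crops included, and the job is handed in when it is done.

Besides the shell and the picture viewer there is one more tool, called after ">>>" as name(argument=value, ...) on one line, values as JSON. send_rows: Moves the arm, as the interface text tells. Its arguments: {"type":"object","properties":{"increments":{"type":"array","items":{"type":"number"}},"newtons":{"type":"number"}},"required":["increments"]}

```bash
mkdir -p pics; cat > h.py <<'E'
import numpy as np, cv2
from cell import r, camera
from scipy.spatial.transform import Rotation as R
def grab(name):
    s=r.get_state(); c=camera(name); K=np.array(c["camera_matrix"])
    if name=="wrist":
        T=np.eye(4); T[:3,:3]=R.from_quat(s["orientation"]).as_matrix(); T[:3,3]=s["position"]
        W=T@np.array(c["T_tool_cam"])
    else:
        M=np.eye(4); M[:3,:3]=cv2.Rodrigues(np.array(c["rvec"],float))[0]; M[:3,3]=np.array(c["tvec"]).ravel(); W=np.linalg.inv(M)
    return c["image"],K,W
def onplane(px,K,W,z):
    px=np.atleast_2d(px).astype(float)
    d=(W[:3,:3]@np.linalg.inv(K)@np.c_[px,np.ones(len(px))].T).T
    return W[:3,3]+d*((z-W[2,3])/d[:,2])[:,None]
def proj(P,K,W):
    M=np.linalg.inv(W); q=(M[:3,:3]@np.atleast_2d(P).T).T+M[:3,3]; q=(K@q.T).T; return q[:,:2]/q[:,2:]
def save(n,im): cv2.imwrite("pics/"+n,cv2.cvtColor(im,cv2.COLOR_RGB2BGR))
E
python3 - <<'E'
from h import *
for n in("top","scene"):
    im,K,W=grab(n); save(n+"0.png",im); np.savez(n+"0.npz",im=im,K=K,W=W); print(n,W[:3,3])
    print(K)
s=r.get_state(); print(s["position"],s["orientation"],s["time_s"],s["grip_width"])
E
```

```text
top [0.41359413 0.08817509 1.17422122]
[[455.67526691   0.         273.33173   ]
 [  0.         455.67526691 205.92562453]
 [  0.           0.           1.        ]]
scene [0.05927842 0.63413311 0.59743998]
[[424.46236793   0.         278.36167051]
 [  0.         424.46236793 205.69306714]
 [  0.           0.           1.        ]]
[ 0.20643673 -0.58964496  0.25579246] [ 9.85854434e-01  1.67603065e-01 -1.20074211e-04 -4.83368584e-04] 0.1 0.08545951563869096
```

View pics/top0.png

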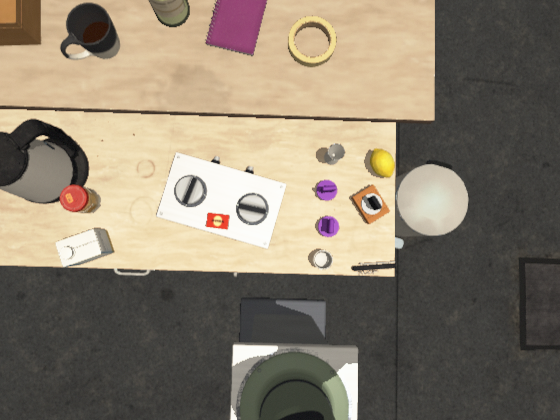

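View pics/scene0.png

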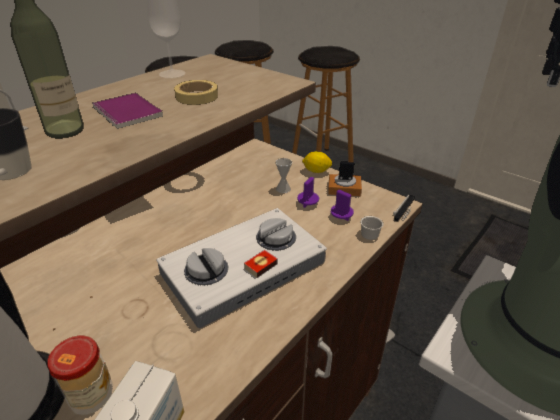

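Top view: the left lock (190,190) has its slot across the box, so it is open. The right lock (252,208) has its slot along the box, so it is shut. Candidates for the key are purple (326,190), purple (328,227) and black in an orange-brown wooden stand (371,204). The black one in the stand fits the description. I'll confirm it in an enlarged crop and measure.

```bash
python3 - <<'E'
from h import *
d=np.load("top0.npz"); im,K,W=d["im"],d["K"],d["W"]
a=cv2.resize(im[150:260,140:290],None,fx=5,fy=5,interpolation=cv2.INTER_CUBIC)
b=cv2.resize(im[175:235,345:400],None,fx=5,fy=5,interpolation=cv2.INTER_CUBIC)
o=np.zeros((550,750+0,3),np.uint8)
o=np.zeros((600,800,3),np.uint8); A=cv2.resize(a,(520,381)); o[:381,:520]=A; o[:300,525:800]=b
s=np.load("scene0.npz"); o[385:,0:400]=cv2.resize(s["im"][150:204,300:400],(400,215)); o[385:,400:]=cv2.resize(s["im"][240:290,170:270],(400,215))
save("crop1.png",o)
hsv=cv2.cvtColor(im,cv2.COLOR_RGB2HSV)
def comp(m,box):
    x0,y0,x1,y1=box; mm=np.zeros_like(m); mm[y0:y1,x0:x1]=m[y0:y1,x0:x1]
    cs,_=cv2.findContours(mm,0,1); c=max(cs,key=cv2.contourArea); return c
def info(n,c,z):
    rc=cv2.boxPoints(cv2.minAreaRect(c)); P=onplane(rc,K,W,z)
    e=P[[1,2]]-P[[0,1]]; L=np.linalg.norm(e[:,:2],axis=1); i=L.argmax()
    print(n,P.mean(0).round(4),"size",L.round(4),"ang long",np.degrees(np.arctan2(e[i,1],e[i,0])).round(1),np.degrees(np.arctan2(e[1-i,1],e[1-i,0])).round(1),rc.mean(0))
dark=((hsv[...,2]<60)*255).astype(np.uint8)
wood=((hsv[...,0]<16)&(hsv[...,1]>150)&(hsv[...,2]>60)).astype(np.uint8)*255
info("stand",comp(wood,(345,175,400,235)),.024)
info("grip",comp(dark,(345,175,395,235)),.082)
info("slotL",comp(dark,(170,170,210,210)),.06)
info("slotR",comp(dark,(232,190,272,228)),.06)
white=((hsv[...,1]<40)&(hsv[...,2]>150)).astype(np.uint8)*255
info("lid",comp(cv2.morphologyEx(white,cv2.MORPH_CLOSE,np.ones((15,15))),(140,150,290,255)),.042)
for n,px in(("L",(190,190)),("R",(252,208)),("counter",(434,120))): print(n,onplane(px,K,W,.068))
E
```

```text
stand [ 0.5136 -0.1803  0.024 ] size [0.0643 0.0799] ang long -146.9 -56.4 [369.927   203.98315]
grip [ 0.5117 -0.1755  0.082 ] size [0.0198 0.0335] ang long -147.9 -57.5 [373.55884 202.76474]
slotL [0.53   0.2733 0.06  ] size [0.0642 0.0087] ang long -18.7 -109.6 [189.1328  190.16064]
slotR [0.4905 0.1198 0.06  ] size [0.009  0.0648] ang long -101.2 -10.9 [251.28648 208.25839]
lid [0.5193 0.1944 0.042 ] size [0.1872 0.2925] ang long -104.4 -13.4 [221.8532  196.48257]
L [[0.52960326 0.26995908 0.068     ]]
R [[0.49058602 0.11790629 0.068     ]]
counter [[ 0.7246312  -0.32717281  0.068     ]]
```

View pics/crop1.png

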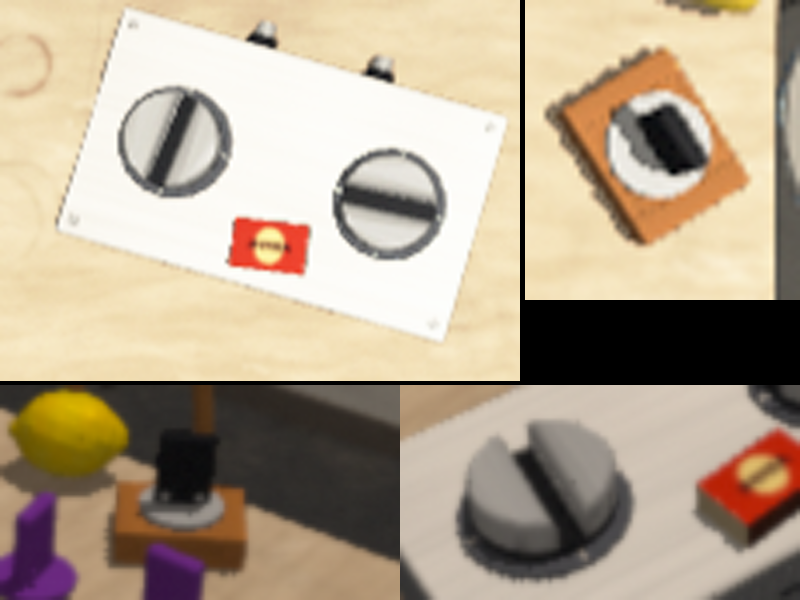

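The crop confirms it: a black grip on a steel collar in the wooden stand, while the purple look-alikes stand loose. The left lock is open.

Grasp plan: tool x at 33°. That means a spin of +0.24 to grasp, then about +2.24 on the way, then clockwise at the lock.

>>> send_rows(increments=[28,37,-4,0.02,0.8,28,37,-4,0.02,0.8,28,37,-4,0.02,0.8,28,37,-4,0.02,0.8,28,37,-4,0.02,0.8,28,37,-4,0.02,0.8,28,37,-4,0.02,0.8,28,37,-4,0.02,0.8,28,37,-4,0.02,0.8,28,37,-4,0.03,0.8,26,42,-4,0.03,0.8,0,0,0,0,0.8], newtons=60)

```text
time_s: 1.6
position: [0.514, -0.1742, 0.2118]
orientation: [0.958, 0.287, 0.0, -0.001]
force: [0.0, -0.7, -0.5]
grip_width: 0.0682
gripper_force: 0.0
```

```bash
python3 - <<'E'
from h import *
s=r.get_state(); print(np.round(s["position"],4),np.round(s["qpos"],3),s["time_s"],R.from_quat(s["orientation"]).as_matrix().round(3)[:,0])
im,K,W=grab("wrist"); save("w1.png",im); np.savez("w1.npz",im=im,K=K,W=W)
print(W[:3,3],proj([[.512,-.178,.082]],K,W))
E
```

```text
[ 0.514  -0.1742  0.2118] [ 0.377  0.452 -0.212  1.855  0.121  0.847 -0.883] 1.6 [0.835 0.55  0.001]
[ 0.58469748 -0.12792149  0.32868744] [[288.99740958 216.93665039]]
```

View pics/w1.png

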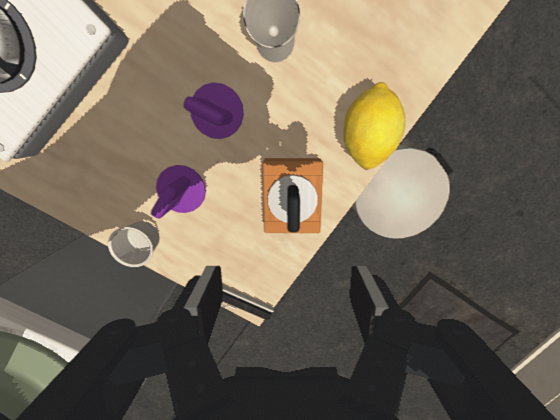

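The wrist view shows the key grip at about (293,207) on the collar (292,199) and the stand (292,196). The grip is aligned with the image vertical and nothing stands between the fingers. Next I'll refine the position from this view.

```bash
python3 - <<'E'
from h import *
d=np.load("w1.npz"); im,K,W=d["im"],d["K"],d["W"]
hsv=cv2.cvtColor(im,cv2.COLOR_RGB2HSV)
def big(m,b):
    x0,y0,x1,y1=b; mm=np.zeros(m.shape,np.uint8); mm[y0:y1,x0:x1]=m[y0:y1,x0:x1]*255
    return max(cv2.findContours(mm,0,1)[0],key=cv2.contourArea)
def info(n,c,z):
    rc=cv2.boxPoints(cv2.minAreaRect(c)); P=onplane(rc,K,W,z); e=P[[1,2]]-P[[0,1]]
    print(n,P.mean(0).round(4),np.linalg.norm(e,axis=1).round(4),np.degrees(np.arctan2(e[:,1],e[:,0])).round(1),rc.mean(0).round(1),rc.min(0).round(),rc.max(0).round())
b=(255,150,330,240)
info("grip",big(hsv[...,2]<55,b),.082)
info("collar",big((hsv[...,1]<60)&(hsv[...,2]>130),b),.029)
info("stand",big((hsv[...,1]>130)&(hsv[...,0]<18),b),.024)
# top edge line of grip only: last third rows
E
```

```text
grip [ 0.5205 -0.1766  0.082 ] [0.0429 0.0086] [ 33.4 -56.7] [293. 208.] [288. 185.] [298. 231.]
collar [ 0.5254 -0.1907  0.029 ] [0.0225 0.0519] [ -43.7 -132.5] [305.5 195.8] [290. 170.] [321. 221.]
stand [ 0.5161 -0.1803  0.024 ] [0.0612 0.0819] [ -56.7 -144.4] [292.5 195.5] [263. 159.] [322. 232.]
```

The key axis is at about (0.517, −0.179) at 33.4°, and the top and wrist views agree within 3 mm. I'll descend and grip.

>>> send_rows(increments=[3,-5,-40,0,0.8,0,0,-40,0,0.8,0,0,-40,0,0.8,0,0,-20,0,0.8,0,0,-9,0,0.8,0,0,0,0,0.8,0,0,0,0,0,0,0,0,0,0,0,0,0,0,0,0,0,0,0,0,0,0,0,0,0], newtons=60)

```text
time_s: 3.02
position: [0.5157, -0.1829, 0.0638]
orientation: [0.959, 0.284, 0.0, 0.0]
force: [-0.5, 0.8, 6.6]
grip_width: 0.0115
gripper_force: 58.7
```

>>> send_rows(increments=[0,0,10,0,0,0,0,20,0,0,0,0,40,0,0,0,0,40,0,0,0,0,20,0,0])

```text
time_s: 3.65
position: [0.5159, -0.183, 0.196]
orientation: [0.959, 0.284, 0.001, 0.001]
force: [0.3, -0.4, -2.3]
grip_width: 0.0113
gripper_force: 58.4
```

>>> send_rows(increments=[1,38,0,0.18,0,1,38,0,0.18,0,1,38,0,0.18,0,1,38,0,0.18,0,1,38,0,0.18,0,1,38,0,0.18,0,1,38,0,0.18,0,1,38,0,0.18,0,1,38,0,0.18,0,1,38,0,0.18,0,1,38,0,0.18,0,1,38,0,0.18,0])

```text
time_s: 5.15
position: [0.5275, 0.274, 0.1939]
orientation: [0.198, 0.98, -0.0, 0.0]
force: [0.7, -0.3, -0.5]
grip_width: 0.0113
gripper_force: 58.5
```

>>> send_rows(increments=[0,0,0,0.08,0,0,0,0,0,0,0,0,0,0,0])

```text
time_s: 5.52
position: [0.5277, 0.2724, 0.1935]
orientation: [0.163, 0.987, -0.0, 0.0]
force: [0.3, -0.7, -0.9]
grip_width: 0.0114
gripper_force: 58.7
```

```bash
python3 - <<'E'
from h import *
s=r.get_state(); m=R.from_quat(s["orientation"]).as_matrix(); print(np.round(s["position"],4),np.round(s["qpos"],3),s["time_s"],np.degrees(np.arctan2(m[1,0],m[0,0])),s["grip_width"])
o=[]
for n in("wrist","top","scene"):
    im,K,W=grab(n); np.savez(n+"2.npz",im=im,K=K,W=W); o.append(im)
    print(n,proj([s["position"]],K,W),proj([[.53,.272,.068]],K,W))
c=proj([s["position"]],K,W)[0].astype(int)
a=cv2.resize(o[2][max(0,c[1]-90):c[1]+130,max(0,c[0]-130):c[0]+130],None,fx=1.5,fy=1.5)
f=np.zeros((420,560+240,3),np.uint8); f[:,:560]=o[0]; a=cv2.resize(o[2][max(0,c[1]-80):c[1]+100,max(0,c[0]-60):c[0]+60],(240,360)); f[:360,560:]=a; save("w2.png",f)
E
```

```text
[0.5277 0.2724 0.1935] [-0.048  0.656 -0.787  1.716  0.54   1.     0.21 ] 5.525 161.22489412512817 0.011382113031245214
wrist [[285.27794211 301.17434466]] [[285.82634614 216.56114421]]
top [[179.49031772 184.45501656]] [[189.16543758 189.81028562]]
scene [[200.07890606 202.82633608]] [[206.62544299 258.35305204]]
```

View pics/w2.png

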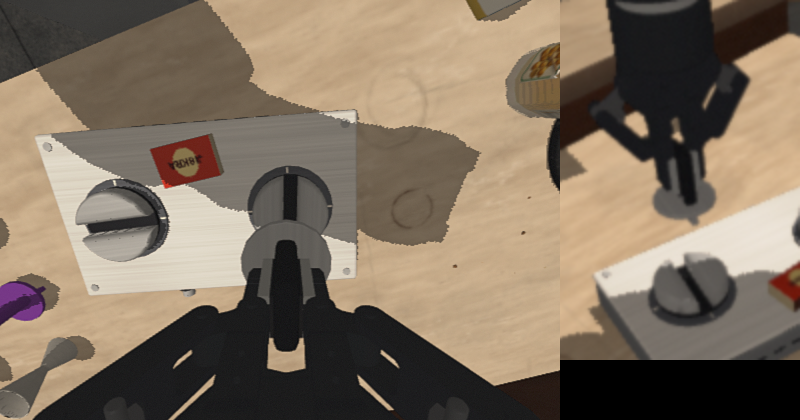

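The wrist view shows the open lock's slot at about (290,198), near vertical. Its top end is at about (290,172), and the disc spans roughly x 248–332. The key's collar hangs upright, with its upper arc at about (287,222). I'll measure the slot line and the collar circle.

```bash
python3 - <<'E'
from h import *
d=np.load("wrist2.npz"); im,K,W=d["im"],d["K"],d["W"]
g=cv2.cvtColor(im,cv2.COLOR_RGB2GRAY)
p=np.array([.5277,.2724,.1935]); t=np.radians(161.2); u=np.array([np.cos(t),np.sin(t)]); v=np.array([-u[1],u[0]])
def rel(P): q=P[:,:2]-p[:2]; return np.c_[q@u,q@v]*1000
# slot
pts=[]
for y in range(180,217,3):
    x=np.where(g[y,275:305]<50)[0]+275
    if len(x): pts.append(((x.min()+x.max())/2,y)); print(y,x.min(),x.max(),end="; ")
pts=np.array(pts)
for z in(.06,.068):
    P=onplane(pts,K,W,z); q=rel(P); f=np.polyfit(q[:,0],q[:,1],1); print("\nslot z",z,"v=",f, "deg off",np.degrees(np.arctan(f[0])))
for y in(190,196,202,208): print(y,g[y,238:345].tolist())
print([int(k) for k in g[155:240,262]]); print([int(k) for k in g[155:240,318]])
E
```

```text
180 284 297; 183 284 297; 186 284 296; 189 284 296; 192 284 296; 195 284 296; 198 283 296; 201 283 296; 204 284 296; 207 284 296; 210 283 296; 213 283 296; 216 283 296; 
slot z 0.06 v= [-0.0204717  -3.74724602] deg off -1.1727784446463454

slot z 0.068 v= [-0.0204717  -3.58279574] deg off -1.1727784446463394
190 [117, 118, 118, 118, 117, 119, 118, 118, 118, 118, 119, 120, 92, 58, 48, 52, 51, 52, 51, 52, 50, 52, 71, 79, 82, 86, 87, 88, 91, 92, 93, 94, 93, 92, 90, 91, 92, 93, 91, 91, 90, 89, 84, 82, 78, 53, 25, 23, 25, 23, 21, 25, 24, 24, 19, 25, 21, 24, 25, 55, 78, 83, 86, 89, 91, 90, 91, 94, 94, 95, 95, 94, 95, 95, 94, 95, 96, 93, 90, 86, 84, 80, 60, 51, 50, 50, 50, 52, 49, 51, 77, 111, 123, 123, 120, 121, 120, 120, 121, 120, 121, 121, 121, 121, 121, 121, 121]
196 [119, 119, 120, 121, 120, 122, 120, 120, 121, 123, 111, 74, 49, 49, 50, 51, 51, 51, 67, 77, 83, 86, 91, 94, 93, 92, 91, 93, 93, 93, 93, 94, 94, 92, 91, 90, 91, 93, 91, 91, 90, 88, 84, 84, 78, 53, 23, 21, 24, 27, 25, 20, 23, 21, 26, 24, 18, 23, 28, 69, 81, 84, 85, 91, 90, 91, 93, 93, 95, 94, 95, 94, 95, 94, 93, 96, 96, 96, 9
[... 1060 characters left out ...]
19, 118, 119, 117, 118, 119, 120, 118, 120, 121, 120, 121, 120, 123, 122, 121, 99, 68, 48, 49, 51, 51, 50, 50, 50, 52, 51, 51, 71, 77, 81, 82, 85, 88, 90, 92, 94, 93, 94, 94, 94, 95, 94, 94, 95, 95, 94, 95, 94, 94, 94, 94, 94, 94, 94, 94, 94, 95, 94, 93, 94, 94, 94, 94, 94, 94, 93, 78, 76, 81, 93, 95, 93, 93, 93, 92, 93, 93, 93, 91, 92]
[119, 120, 120, 120, 118, 117, 116, 116, 119, 119, 120, 120, 121, 118, 118, 115, 117, 122, 125, 125, 109, 67, 47, 50, 51, 52, 52, 51, 52, 52, 52, 48, 57, 75, 80, 84, 85, 89, 91, 94, 94, 96, 95, 96, 96, 97, 96, 98, 96, 96, 96, 96, 97, 97, 96, 96, 98, 97, 97, 98, 97, 98, 97, 98, 98, 97, 98, 97, 98, 97, 98, 98, 97, 99, 98, 99, 94, 83, 79, 87, 96, 97, 97, 97, 98]
```

```bash
python3 - <<'E'
from h import *
from scipy.optimize import least_squares
d=np.load("wrist2.npz"); im,K,W=d["im"],d["K"],d["W"]
g=cv2.cvtColor(im,cv2.COLOR_RGB2GRAY).astype(int)
p=np.array([.5277,.2724,.1935]); t=np.radians(161.2); u=np.array([np.cos(t),np.sin(t)]); v=np.array([-u[1],u[0]])
rel=lambda P:np.c_[(P[:,:2]-p[:2])@u,(P[:,:2]-p[:2])@v]*1000
def fit(px,z,r0):
    q=rel(onplane(px,K,W,z)); f=lambda c:np.hypot(q[:,0]-c[0],q[:,1]-c[1])-r0
    s=least_squares(f,q.mean(0)-[r0/2,0],loss="soft_l1"); fr=least_squares(lambda c:np.hypot(q[:,0]-c[0],q[:,1]-c[1])-c[2],[*s.x,r0],loss="soft_l1")
    print(z,"fixed r",s.x.round(2),"res",np.abs(s.fun).mean().round(2),"free",fr.x.round(2),len(q))
dx=[(259.5,190),(320,190),(255.8,196),(323.3,196),(253.6,202),(325.7,202),(252,208),(327,208),(262,186.7),(318,187.5)]
fit(dx,.068,34)
pc=[]
for x in list(range(256,282))+list(range(299,324)):
    col=g[214:244,x]; df=np.diff(col); k=np.where(df<-7)[0]
    if len(k): pc.append((x,214+k[0]+.7))
print(pc[::5]); fit(pc,.1545,27); fit(pc,.157,27)
# grip lateral: dark grip between fingers
for y in(300,320,335,345): print(y,g[y,265:308].tolist())
E
```

```text
0.068 fixed r [-0.64 -3.62] res 0.48 free [ 1.61 -3.63 32.77] 10
[(256, np.float64(227.7)), (261, np.float64(226.7)), (266, np.float64(223.7)), (271, np.float64(221.7)), (277, np.float64(220.7)), (300, np.float64(221.7)), (305, np.float64(223.7)), (310, np.float64(226.7)), (315, np.float64(228.7)), (321, np.float64(235.7))]
0.1545 fixed r [-0.54 -0.34] res 1.18 free [-2.22 -0.16 28.48] 48
0.157 fixed r [ 0.32 -0.29] res 1.15 free [-0.86 -0.16 28.04] 48
300 [56, 87, 97, 97, 64, 29, 28, 29, 23, 21, 23, 19, 20, 26, 25, 22, 26, 23, 21, 26, 24, 23, 25, 25, 23, 21, 24, 22, 21, 21, 21, 23, 22, 22, 24, 28, 27, 34, 83, 97, 96, 77, 46]
320 [28, 26, 29, 26, 27, 30, 31, 30, 22, 18, 21, 22, 22, 22, 24, 23, 21, 24, 21, 23, 22, 24, 23, 23, 21, 20, 22, 24, 24, 23, 24, 22, 21, 20, 27, 30, 32, 29, 28, 26, 26, 30, 26]
335 [29, 26, 23, 28, 53, 45, 28, 27, 26, 22, 24, 21, 24, 23, 24, 23, 26, 23, 23, 23, 25, 21, 23, 23, 23, 23, 21, 22, 21, 23, 24, 19, 18, 21, 25, 28, 30, 54, 43, 27, 25, 31, 26]
345 [25, 19, 47, 143, 169, 164, 164, 166, 168, 129, 63, 23, 18, 20, 26, 21, 21, 20, 23, 23, 22, 25, 23, 22, 22, 28, 23, 22, 24, 18, 16, 27, 92, 161, 177, 175, 173, 176, 176, 117, 42, 23, 28]
```

Measured in the tool axes, the lock is 3.3 mm off to one side, which is a world shift of (+1, +3) mm, and about 1.2° off in angle. I'll correct that and descend to just above the slot.

>>> send_rows(increments=[1,3,-20,-0.02,0,0,0,-25,0,0,0,0,-20,0,0,0,0,-5,0,0,0,0,-3,0,0,0,0,-3,0,0,0,0,0,0,0])

```text
time_s: 6.55
position: [0.5287, 0.2761, 0.1176]
orientation: [0.172, 0.985, 0.0, 0.0]
force: [0.2, -1.1, -1.4]
grip_width: 0.0114
gripper_force: 58.7
```

>>> send_rows(increments=[0,0,-3,0,0,0,0,-3,0,0,0,0,-2,0,0,0,0,0,0,0])

```text
time_s: 7.05
position: [0.5284, 0.2761, 0.1091]
orientation: [0.172, 0.985, -0.0, -0.0]
force: [0.1, -0.4, -1.7]
grip_width: 0.0116
gripper_force: 58.7
```

>>> send_rows(increments=[0,0,-2,0,0,0,0,0,0,0], newtons=90)

```text
time_s: 7.3
position: [0.5286, 0.2762, 0.1079]
orientation: [0.172, 0.985, 0.0, 0.0]
force: [-2.8, -2.8, 10.1]
grip_width: 0.011
gripper_force: 90.9
```

>>> send_rows(increments=[0,0,0,-0.1,0,0,0,0,-0.1,0,0,0,0,-0.1,0,0,0,0,-0.1,0,0,0,0,-0.1,0,0,0,0,-0.1,0,0,0,0,0,0])

```text
time_s: 8.18
position: [0.5289, 0.2768, 0.1079]
orientation: [0.455, 0.891, 0.001, 0.0]
force: [1.8, 2.4, 7.0]
grip_width: 0.011
gripper_force: 90.6
```

```bash
python3 - <<'E'
from h import *
s=r.get_state(); m=R.from_quat(s["orientation"]).as_matrix(); print(np.degrees(np.arctan2(m[1,0],m[0,0])),s["wrist_torque"],s["force"],s["qpos"])
E
```

```text
125.91244208572431 [ 0.44029452 -0.28880078  0.02110223] [1.80148162 2.35589646 7.03256723] [-0.19492994  0.72542582 -0.56848579  1.76863973  0.52107691  0.80044665
 -0.39362898]
```

Seated, with the collar in contact and low forces. I'll continue the turn.

>>> send_rows(increments=[0,0,0,-0.1,0,0,0,0,-0.1,0,0,0,0,-0.1,0,0,0,0,-0.1,0,0,0,0,-0.1,0,0,0,0,-0.1,0,0,0,0,-0.1,0,0,0,0,-0.1,0,0,0,0,-0.1,0,0,0,0,-0.05,0,0,0,0,0,0])

```text
time_s: 9.55
position: [0.5305, 0.2773, 0.1081]
orientation: [0.811, 0.585, 0.003, 0.0]
force: [11.6, 4.9, 0.6]
grip_width: 0.0109
gripper_force: 89.6
```

```bash
python3 - <<'E'
from h import *
s=r.get_state(); m=R.from_quat(s["orientation"]).as_matrix(); print(np.degrees(np.arctan2(m[1,0],m[0,0])),s["wrist_torque"],s["position"])
im,K,W=grab("wrist"); save("w3.png",im); np.savez("w3.npz",im=im,K=K,W=W)
E
```

```text
71.56070463992297 [ 1.26203697 -2.79878709  0.09157014] [0.5305142  0.27727858 0.1081214 ]
```

View pics/w3.png

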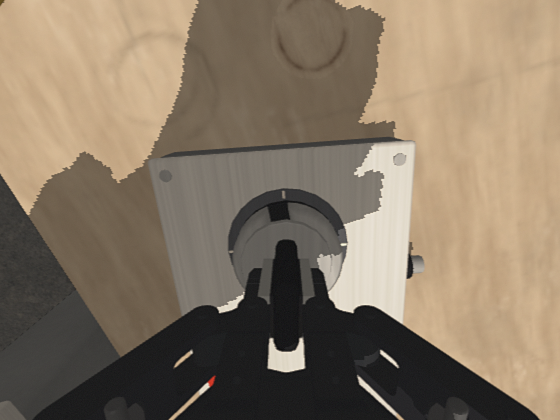

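The slot's end shows at (278,210), just left of the ring's home tick at (284,195), so a few degrees remain. I'll continue in small steps, easing out the side force.

>>> send_rows(increments=[1,0,0,-0.04,0,0,0,0,-0.04,0,0,0,0,-0.04,0,0,0,0,0,0])

```text
time_s: 10.1
position: [0.531, 0.2771, 0.108]
orientation: [0.845, 0.535, 0.002, -0.0]
force: [8.4, 5.2, 2.6]
grip_width: 0.0109
gripper_force: 90.1
```

```bash
python3 - <<'E'
from h import *
s=r.get_state(); m=R.from_quat(s["orientation"]).as_matrix(); print(np.degrees(np.arctan2(m[1,0],m[0,0])),s["wrist_torque"],s["position"])
E
```

```text
64.6929701144964 [ 1.04014158 -2.01241526  0.03313242] [0.53102867 0.2770715  0.10801113]
```

>>> send_rows(increments=[0,0,0,-0.04,0,0,0,0,-0.04,0,0,0,0,0,0])

```text
time_s: 10.48
position: [0.5312, 0.277, 0.1081]
orientation: [0.865, 0.502, 0.002, 0.0]
force: [9.5, 3.3, 3.5]
grip_width: 0.0109
gripper_force: 94.1
```

```bash
python3 - <<'E'
from h import *
s=r.get_state(); m=R.from_quat(s["orientation"]).as_matrix(); print(np.degrees(np.arctan2(m[1,0],m[0,0])),s["wrist_torque"],s["position"])
im,K,W=grab("wrist"); np.savez("w4.npz",im=im,K=K,W=W); save("w4.png",cv2.resize(im[140:300,180:400],None,fx=3,fy=3,interpolation=cv2.INTER_CUBIC))
E
```

```text
60.20568438722 [ 0.81959051 -2.2383099   1.44919042] [0.53116878 0.27703336 0.10808211]
```

View pics/w4.png

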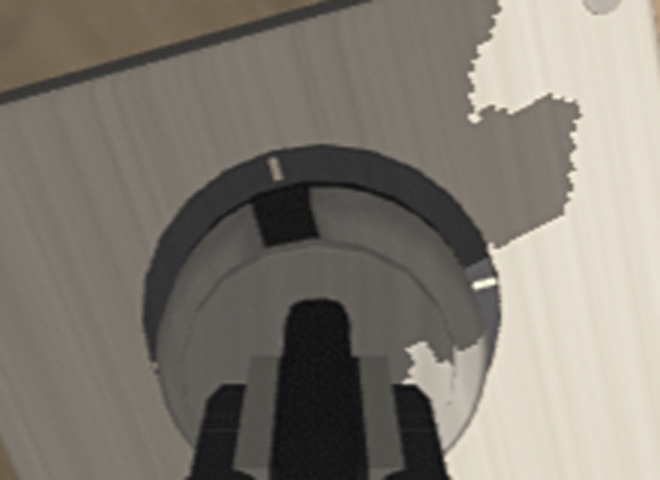

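The torque about z jumped to 1.45 N m, against 0.12 N m of friction, so the lock is at the hard stop with its slot in line with the home tick (crop (276,168)). I'll relax the twist within the play, release and lift.

>>> send_rows(increments=[0,0,0,-0.02,0,0,0,0,0,0,0,0,0,0.06,0,1,0,0,0.03,0,0,0,0,0,0,0,0,0,0,0.3,0,0,0,0,0.6,0,0,0,0,0.6,0,0,0,0,0.6,0,0,0,0,0.6])

```text
time_s: 11.78
position: [0.5305, 0.2761, 0.1073]
orientation: [0.848, 0.53, -0.0, -0.0]
force: [-0.8, 1.1, -0.2]
grip_width: 0.0514
gripper_force: 0.0
```

>>> send_rows(increments=[0,0,5,0,0.6,0,0,15,0,0.6,0,0,35,0,0.6,0,0,50,0,0.6,0,0,50,0,0.6,-30,-30,20,0,0.6,-50,-30,0,0,0.6,-20,-30,0,0,0.6,0,-40,0,0,0.6,0,-40,0,0,0.6,0,0,0,0,0.6,0,0,0,0,0.6])

```text
time_s: 13.28
position: [0.4306, 0.1067, 0.2831]
orientation: [0.848, 0.53, 0.001, 0.0]
force: [0.4, -0.2, -0.0]
grip_width: 0.051
gripper_force: 0.0
```

```bash
python3 - <<'E'
from h import *
o=[]
for n,b in(("top",(140,140,300,260)),("scene",(140,170,340,320)),("wrist",None)):
    im,K,W=grab(n); np.savez(n+"5.npz",im=im,K=K,W=W)
    if b: im=im[b[1]:b[3],b[0]:b[2]]
    o.append(cv2.resize(im,(400,300),interpolation=cv2.INTER_CUBIC))
save("f5.png",np.vstack([np.hstack(o[:2]),np.hstack([o[2],o[2]*0])]))
print(r.get_state()["position"],r.get_state()["force"])
E
```

```text
[0.43048246 0.10700661 0.28249192] [ 0.28849153 -0.16165875 -0.4743485 ]
```

View pics/f5.png

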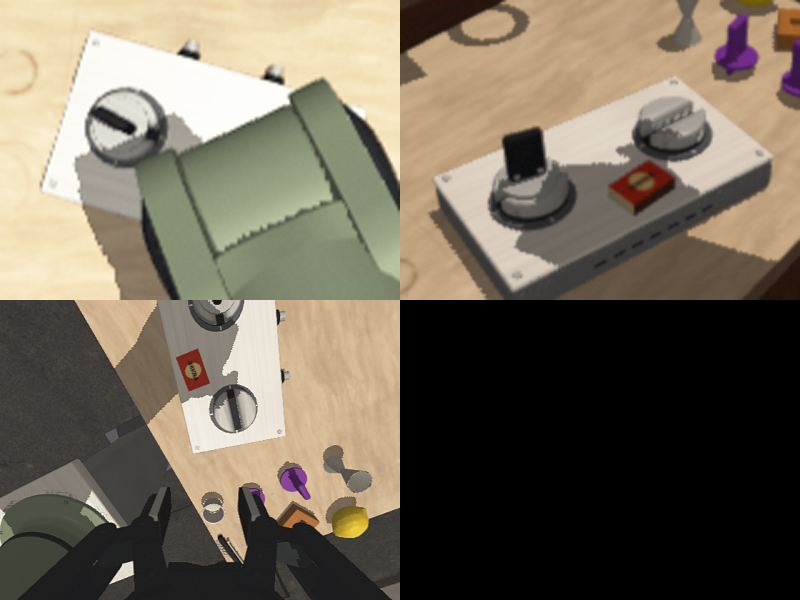

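The pictures show the key standing upright in the left lock with its collar seated, the right lock unchanged and the gripper clear. Handing in.

```bash
python3 -c "
from cell import r
print(r.sign_off())"
```

```text
the job is handed in; nothing more can be done
None
```

The open (left) lock is turned clockwise to its hard stop and the key is left standing upright in it; the other lock was not touched, and the job was handed in at about 13 s.

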